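Orifice check on the air-permeability tester

ROBOT

A 6-joint arm with a two-finger parallel gripper is mounted at the origin on the work surface. World frame = base frame: x ahead of the robot, y to its left, z up, the work surface at z = 0. Lengths are in m, angles in degrees, forces in N, time in s.
With the tool pointing down it reaches from about 0.375 to 0.9 m from the base axis. Payload 3.1 kg.
Tool frame: the origin (TCP) lies at the very end of the fingers, on their centre line; the grasp point (between the pads) lies behind it (bot.grip_depth is the z of the grasp point in the tool frame, in m); z points along the fingers, y is the direction in which the jaws open and shut (so a half turn about z gives the same grasp; the last joint's range is limited). The gripper opens to 87 mm and grips with 3 to 60 N. Pads are 19 mm wide; open, the fingers measure 117 mm over their backs; the gripper's body (75 mm by 190 mm) begins 51 mm behind the grasp point.
Start: joints at [57.439, 30.224, 82.088, -0, 67.689, -10.227], TCP at [0.237, 0.578, 0.223] pointing down, gripper open.
Joint ranges: [-176.69, 176.69], [-43.24, 126.21], [12.49, 139.97], [-82, 262], [0, 151.66], [-163.58, 163.58]. Speed limits (degrees/s): [159.86, 159.86, 180, 180, 180, 180].

INTERFACE

Orientations are given as a 3x3 rotation matrix whose columns are the frame's x, y, z axes.
In Python, from rig import bot, vision gives the robot as it stands. The module is installed in compiled form; this text tells all that it offers.
- The arm moves only by the shell command python3 -m jog 'ROWS'. ROWS is JSON, a list of rows, each a list of 3 entries, a list of its own where there are three numbers: the shift along the tool's x, y, z in mm, then the turn, a rotation vector about the tool's x, y, z in degrees, then the closure, from 0 (fully open) to 1 (shut). In form: [[[dx, dy, dz], [wx, wy, wz], fingers], ...]. A call has 1 to 12 rows; each row is the pose to reach, as a shift and turn from the pose commanded when the call began, along the tool's axes at that moment; what a row does not reach only later rows make up. A row lasts 1/12 s, in which the tool goes at most 41.7 mm and 7.16 degrees, less where a joint would pass 70% of its speed; a pose out of reach is approached as far as the arm can. A call with a gripper value outside its range is refused whole. The fingers move at their own pace and stop on an object; the grip force is fixed at half the most. Time passes only in rows, so rows that repeat a pose let the fingers close. It gives the time, the measured TCP pose, the force and the opening at its end, in the units of the state.
- bot.read_state(): the state, without advancing time (a new reading comes with each control period).
- vision.capture(name): name is "side" or "top"; returns the picture (400x640x3 uint8, red, green, blue); there is no depth.
- vision.camera_info(name): a dict with "intrinsics" (3x3 intrinsics, pixels), "camera_from_world" (4x4, takes a point from world to camera coordinates). Camera axes: x right, y up, looking along -z (the intrinsics and any distortion apply to the point x, -y, -z); pixel columns grow to the right and rows downward; lengths in m; the calibration is good to about 2 mm. A picture is of the moment at which its call begins. camera_info takes no time and is no camera call.
- bot.hand_in(): hands the job in, once; it reports no verdict.
The state is a dict: "time_s": time; "joint_positions": joint angles; "qvel": joint speeds; "tau": joint torques, N m; "position": TCP position; "tcp_rot": TCP orientation; "force": force on the tool from outside, world axes, zero at the start; "moment": the same for the moment, N m; "opening": opening from 0.0 (shut) to 1.0 (fully open).
Only numpy, scipy, OpenCV 4.12 (cv2) and the standard library are available. Lean on these libraries where they do the work, as an engineer would, in place of code of your own. Each camera call takes 0.05 s, during which the arm holds its last target. There are 200 camera calls.

TASK

Set up the tester's calibration check: lay the brass orifice plate flat and centred on top of the narrow steel test head, then stand the steel clamping weight upright and centred on the plate. Only once both are standing there, press the green start button in and let it go. Set the two parts down, do not drop them, and leave everything else on the bench where it is.

Things in the scene. Friction and masses are not known exactly. Their poses are not given: they have to be found in the camera images.
- plate_brass: Brass orifice plate: flat round disc 56 mm in diameter, 10 mm thick, with a 12 mm hole through its centre, about 0.13 to 0.25 kg. Starts lying flat on the table; a dark grey and a blue plate of the same size and the weight lie about, and which lies where changes. Origin: centre of its underside; z is its axis, up.
- weight: Steel clamping weight standing on the table: a round foot 52 mm in diameter and 20 mm high with a plain upright round grip 24 mm in diameter on it, from 20 to 58 mm above the underside; 58 mm high in all, about 0.3 to 0.5 kg. Origin: centre of its underside; z up along its axis.
- head_top (a point): Centre of the flat top of the test head: an upright steel column 32 mm in diameter, top 100 mm above the table (the plate overhangs it 12 mm all round). It rises 49 mm from a dark collar (64 mm across, 6 mm high) on a low cream housing, 200 x 300 mm, top 45 mm above the table. The housing is fixed; its place and turn vary. z is up.
- start_top (a point): Centre of the top face of the round green start button, 30 mm in diameter, on the tester's dark blue panel, 165 mm from the head's axis. Its top is 67.5 mm above the table and stands 10 mm proud of its round black housing (46 mm across, 12 mm high). Pressed straight down. z is up.
- start (a joint): Travel of the start button in m: 0 is out, 0.006 fully in; it goes down. A spring pushes it back out; fully in takes 5 N. Counts as pressed beyond 0.004.
- plate_dark: Dark grey orifice plate, same size as the brass one, lying on the table; not needed. Origin: centre of its underside.
- plate_blue: Blue orifice plate, same size as the brass one, lying on the table; not needed. Origin: centre of its underside.
- cutter: Red round sample cutter, 85 mm in diameter, 90 mm high, standing at the right; not needed. Origin: centre of its underside.
- pot: White open plastic pot, 72 mm across, 95 mm high, at the far side; not needed. Origin: centre of its underside.
- jar: Jar with a blue cap, 60 mm across, 90 mm high, at the far side; not needed. Origin: centre of its underside.
- carton: Cardboard carton 90 x 120 mm, 50 mm high, at the right; not needed. Origin: centre of its underside.
- loupe: Small dark folding magnifier, 40 x 40 mm, 45 mm high, at the far left; not needed. Origin: centre of its underside.
- screwdriver: Screwdriver lying at the left; not needed. Origin: under the middle of its length.
Things that resemble listed ones, but are neither listed nor needed, are in the scene too. Of the things like the plate_brass, leave any that is turquoise; of the rest the smaller one is meant.

How it is judged:
By the outcome, as a careful person would: the job done as asked, in the order asked, and still so for the second after the job is handed in, with the robot touching nothing.
It also fails if it takes over 64 s, if anything falls off the work surface, if the arm or the gripper's body presses on something with over 40 N, if the wrist force passes 120 N, or if a joint passes its speed limit or range.

## Working session

There is one attempt and no reset: what is moved stays moved. The work goes in short steps, Python scripts to look and compute and a shell command to move; the robot and the scene stay as the last step left them, time stands still between calls to the robot, and variables do not carry over. Pictures are saved under pics/ and viewed, about 8 in all and at most 12, crops included, and the job is handed in when it is done.

```bash
mkdir -p pics
python3 - <<'E'
from rig import bot, vision
import cv2
for n in("top","side"):
    cv2.imwrite(f"pics/{n}0.png",vision.capture(n)[...,::-1]); i=vision.camera_info(n); print(n,i)
print(bot.read_state(),bot.grip_depth)
E
```

```text
top {'intrinsics': array([[411.51846722,   0.        , 318.97348707],
       [  0.        , 411.51846722, 201.70134523],
       [  0.        ,   0.        ,   1.        ]]), 'camera_from_world': array([[-9.56745440e-03, -9.99953782e-01,  9.47889290e-04,
        -2.11891676e-02],
       [ 9.92153441e-01, -9.37463871e-03,  1.24674241e-01,
        -5.49685358e-01],
       [-1.24659592e-01,  2.13326673e-03,  9.92197276e-01,
        -1.15612414e+00],
       [ 0.00000000e+00,  0.00000000e+00,  0.00000000e+00,
         1.00000000e+00]])}
side {'intrinsics': array([[415.25164152,   0.        , 328.13530697],
       [  0.        , 415.25164152, 201.16163418],
       [  0.        ,   0.        ,   1.        ]]), 'camera_from_world': array([[ 0.96204629, -0.27284262, -0.00488369, -0.51983194],
       [ 0.16015219,  0.55002742,  0.81964695, -0.15884461],
       [-0.22094846, -0.78932043,  0.57284818, -1.36604418],
       [ 0.        ,  0.        ,  0.        ,  1.        ]])}
{'time_s': 0.1, 'joint_positions': array([ 5.74390092e+01,  3.02727889e+01,  8.21485742e+01, -9.47926622e-04,
        6.76907287e+01, -1.02259494e+01]), 'qvel': array([ 0.02769535, -0.13902264, -0.13765688, -0.17631796,  0.00889803,
        0.0597973 ]), 'tau': array([-4.51093265e-04, -4.40988421e+01, -1.77149910e+01,  6.34901575e-02,
        5.33980213e-02, -2.52975599e-05]), 'position': array([0.23711558, 0.5775595 , 0.22168124]), 'tcp_rot': array([[-9.24979694e-01,  3.80015110e-01, -1.04001219e-03],
       [ 3.80016388e-01,  9.24978269e-01, -1.65710320e-03],
       [ 3.32264421e-04, -1.92800848e-03, -9.99998086e-01]]), 'force': array([0.45884137, 0.58625436, 0.062955  ]), 'moment': array([ 0.0051705 ,  0.01211325, -0.04168302]), 'opening': 1.0043144938023043} -0.0187
```

View pics/top0.png

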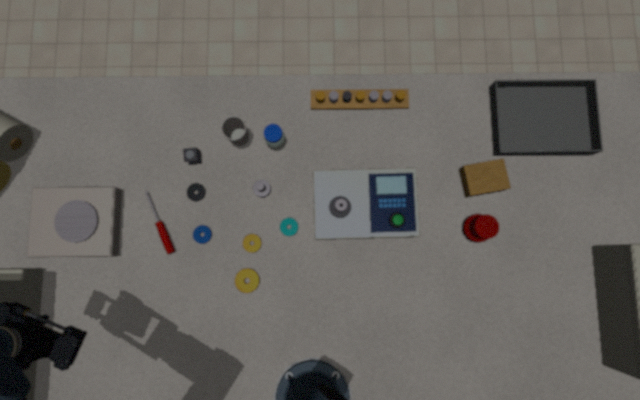

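View pics/side0.png

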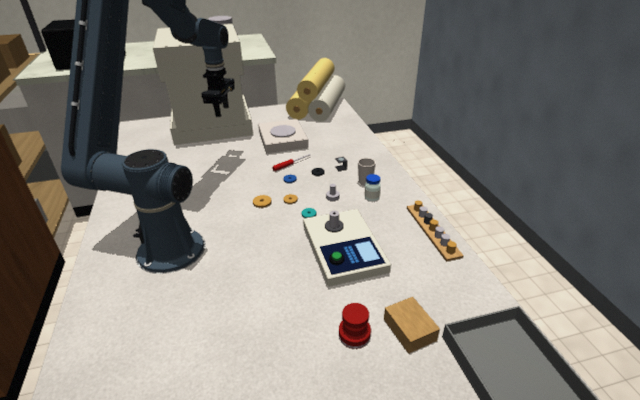

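The top view shows the small brass disc at about (253,243), with a larger one at (247,280) and a turquoise one at (289,227). The weight is at (262,188), the head at (341,204) and the button at (398,219). Next I'll look at enlarged crops.

Run:
```python
import cv2,numpy as np
a=cv2.imread("pics/top0.png");b=cv2.imread("pics/side0.png")
f=lambda i,x,y,w,h,s:cv2.resize(i[y:y+h,x:x+w],None,fx=s,fy=s,interpolation=cv2.INTER_CUBIC)
c1=f(a,230,165,195,90,4)   # top: x/4+230, y/4+165
c2=f(b,240,170,150,60,5)[:, :780]
c2=np.pad(c2,((0,0),(0,780-c2.shape[1]),(0,0)))[:235]
cv2.imwrite("pics/crop1.png",c1);cv2.imwrite("pics/crop2.png",f(b,240,170,160,110,5))
h=cv2.cvtColor(a,cv2.COLOR_BGR2HSV)
for nm,lo,hi,(x,y,w,hh) in [("brass",(15,100,80),(35,255,255),(238,230,30,27)),("big",(15,100,80),(35,255,255),(230,262,35,36)),("green",(45,120,40),(80,255,255),(385,205,28,28))]:
    m=cv2.inRange(h,lo,hi)[y:y+hh,x:x+w]; q=np.argwhere(m)
    (cx,cy),r=cv2.minEnclosingCircle(cv2.findNonZero(m)); print(nm,q.mean(0)[::-1]+[x,y],cx+x,cy+y,r,len(q))
```

```text
brass [251.52777778 242.79761905] 251.67073154449463 242.91463375091553 9.203418731689453 252
big [246.55328798 280.23809524] 246.34722137451172 279.9583339691162 12.3305082321167 441
green [397.46428571 219.36607143] 397.5 219.25 5.942532062530518 112
```

View pics/crop1.png

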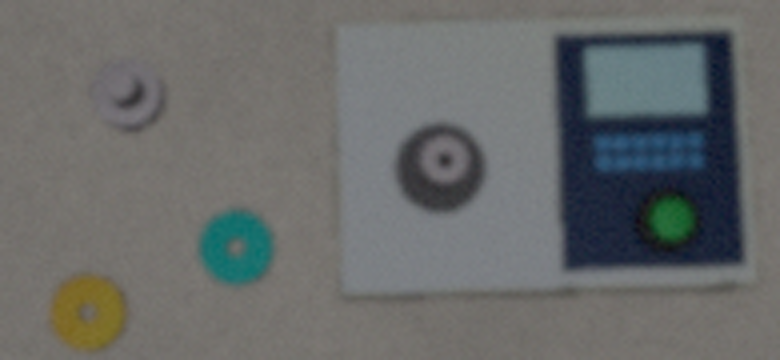

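View pics/crop2.png

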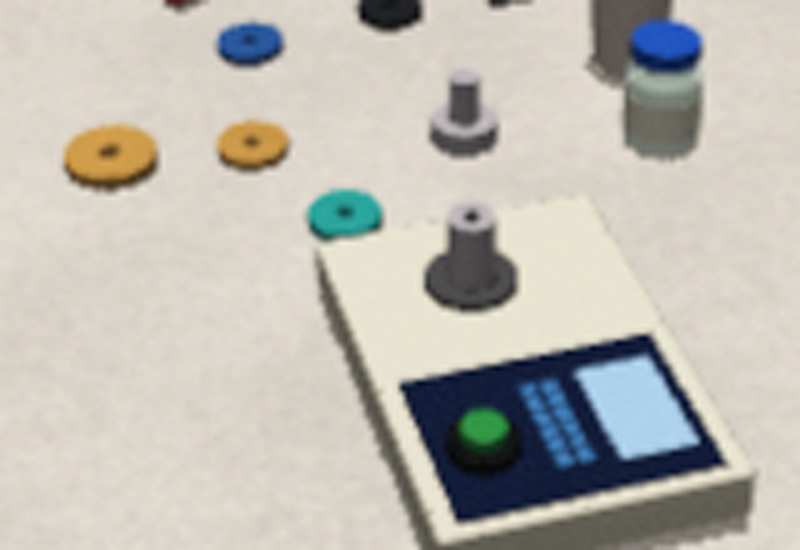

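The crops give head-top pixel centres of (444.5,160) in the top crop and (471,216) in the side crop. I'll solve for positions from both cameras.

```bash
cat > h.py <<'E'
import numpy as np
from scipy.optimize import least_squares
from rig import bot, vision
I={n:vision.camera_info(n) for n in("top","side")}
def proj(n,p):
    c=(I[n]["camera_from_world"]@np.r_[p,1])[:3]*[1,-1,-1]; q=I[n]["intrinsics"]@c; return q[:2]/q[2]
def loc(z,**px):   # xy at known z, from one or both pictures
    r=least_squares(lambda v:np.concatenate([proj(n,[*v,z])-p for n,p in px.items()]),[.5,0])
    return r.x
T=lambda u,v:((u+.5)/4-.5+230,(v+.5)/4-.5+165)
S=lambda u,v:((u+.5)/5-.5+240,(v+.5)/5-.5+170)
def rel(p,yaw_axis=None):   # shift in tool axes (mm) of TCP target p
    s=bot.read_state(); return s["tcp_rot"].T@(np.array(p)-s["position"])*1000
E
python3 - <<'E'
from h import *
for n,z,t,s in [("brass",.01,T(88.5,313),S(252,142)),("wt foot",.02,T(129.5,95.5),None),("wt top",.058,T(125,86),S(464.5,77)),("head",.1,T(444.5,160),S(471.5,216)),("btn",.0675,T(670,219),S(485,427)),("turq",.01,T(237,247),S(345,212)),("big",.014,(246.4,280.1),S(111,152))]:
    print(n,loc(z,top=t), *( [loc(z,side=s),loc(z,top=t,side=s)] if s else []))
s=bot.read_state()
E
```

```text
brass [0.43338934 0.17068525] [0.43648516 0.16880978] [0.43456687 0.17029821]
wt foot [0.59196448 0.14066227]
wt top [0.59277356 0.13868954] [0.59750673 0.13984923] [0.59435948 0.13862131]
head [ 0.53261237 -0.08564592] [ 0.53618248 -0.08562821] [ 0.53402714 -0.08585506]
btn [ 0.49340929 -0.24447797] [ 0.49641275 -0.24878909] [ 0.49500453 -0.24596078]
turq [0.48048722 0.06243061] [0.48362981 0.06115968] [0.4817456  0.06205906]
big [0.32693549 0.18426181] [0.33022024 0.1797803 ] [0.32819334 0.18353209]
```

Run:
```python
from h import *
print(rel([.4345,.170,.10]), loc(.09,top=(233,128)),loc(.09,top=(274,133)))
```

```text
[-337.49630398 -301.74001954  122.1510889 ] [0.75421107 0.214116  ] [0.73862245 0.09846364]
```

```bash
python3 -m jog '[[[-85,-75,0],[0,0,0],0],[[-170,-150,0],[0,0,0],0],[[-255,-225,40],[0,0,0],0],[[-337,-302,80],[0,0,0],0],[[-337,-302,100],[0,0,0],0],[[-337,-302,120],[0,0,0],0],[[-337,-302,120],[0,0,0],0],[[-337,-302,120],[0,0,0],0],[[-337,-302,120],[0,0,0],0],[[-337,-302,120],[0,0,0],0],[[-337,-302,120],[0,0,0],0],[[-337,-302,120],[0,0,0],0]]'
python3 - <<'E'
from h import *
s=bot.read_state(); print(s["position"],s["tcp_rot"],s["joint_positions"],rel([.4345,.170,.003]))
E
```

```text
time_s: 1.1
position: [0.4361, 0.1668, 0.1009]
tcp_rot: [[-0.924, 0.384, -0.001], [0.384, 0.924, -0.001], [0.0, -0.001, -1.0]]
force: [-0.1, -0.3, -0.1]
opening: 0.996
[0.43609734 0.16678355 0.10088159] [[-9.23538115e-01  3.83505698e-01 -8.54479692e-04]
 [ 3.83506485e-01  9.23537492e-01 -1.13010311e-03]
 [ 3.55743049e-04 -1.37139180e-03 -9.99998996e-01]] [ 7.21523506e+00  3.01951356e+01  1.10754776e+02 -9.20915676e-02
  3.91068275e+01 -6.01622359e+01] [ 2.67391478  2.49215958 97.87922386]
```

```bash
python3 -m jog '[[[2.7,2.5,40],[0,0,0],0],[[2.7,2.5,75],[0,0,0],0],[[2.7,2.5,90],[0,0,0],0],[[2.7,2.5,97.5],[0,0,0],0],[[2.7,2.5,97.5],[0,0,0],0],[[2.7,2.5,97.5],[0,0,0],1],[[2.7,2.5,97.5],[0,0,0],1],[[2.7,2.5,97.5],[0,0,0],1],[[2.7,2.5,97.5],[0,0,0],1],[[2.7,2.5,97.5],[0,0,0],1],[[2.7,2.5,97.5],[0,0,0],1],[[2.7,2.5,97.5],[0,0,0],1]]'
python3 - <<'E'
from h import *
s=bot.read_state(); print(s["position"],s["opening"]*87)
E
```

```text
time_s: 2.1
position: [0.4334, 0.1742, 0.0057]
tcp_rot: [[-0.925, 0.38, 0.002], [0.38, 0.925, 0.0], [-0.001, 0.001, -1.0]]
force: [-0.2, 1.1, 6.4]
opening: 0.621
[0.43338223 0.17424718 0.00571554] 54.03546372631985
```

```bash
python3 -m jog '[[[0,0,0],[0,0,0],1],[[0,0,0],[0,0,0],1],[[0,0,0],[0,0,0],1],[[0,0,0],[0,0,0],1]]'
python3 - <<'E'
from h import *
s=bot.read_state(); print(s["position"],s["opening"]*87)
v=vision.capture("side");import cv2
cv2.imwrite("pics/s1.png",cv2.resize(v[110:230,190:350],None,fx=5,fy=5,interpolation=2)[...,::-1])
E
```

```text
time_s: 2.43
position: [0.4334, 0.1743, 0.0057]
tcp_rot: [[-0.925, 0.38, 0.002], [0.38, 0.925, 0.0], [-0.001, 0.001, -1.0]]
force: [-0.1, 1.5, 6.1]
opening: 0.623
[0.43338446 0.17425259 0.00570519] 54.21045286670104
```

View pics/s1.png

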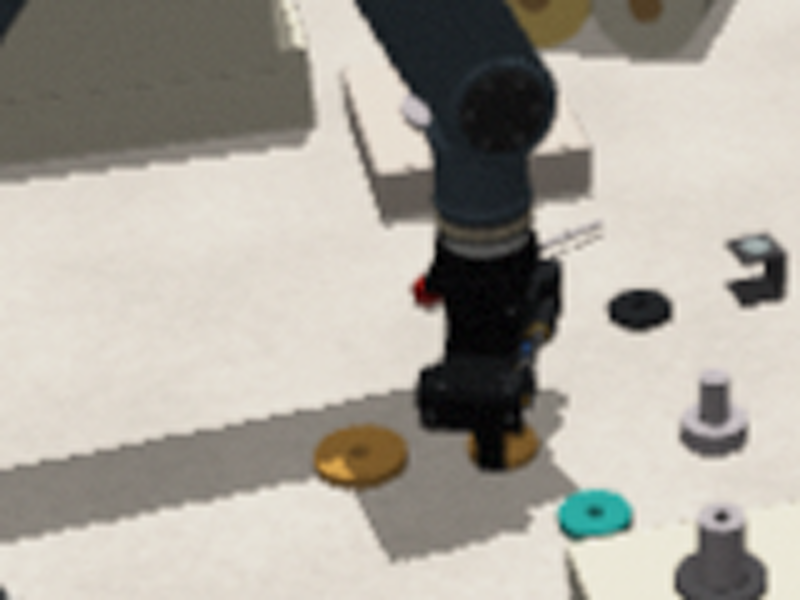

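The side view shows the fingers around the small brass plate, clear of the larger disc and the turquoise one. I'll lift a little and check the grip.

```bash
python3 -m jog '[[[0,0,-15],[0,0,0],1],[[0,0,-40],[0,0,0],1],[[0,0,-75],[0,0,0],1],[[0,0,-110],[0,0,0],1],[[0,0,-150],[0,0,0],1],[[0,0,-150],[0,0,0],1],[[0,0,-150],[0,0,0],1],[[0,0,-150],[0,0,0],1],[[0,0,-150],[0,0,0],1]]'
python3 - <<'E'
from h import *
s=bot.read_state(); print(s["position"],s["opening"]*87,rel([.534,-.086,.15]))
v=vision.capture("side");import cv2
cv2.imwrite("pics/s2.png",cv2.resize(v[90:200,190:350],None,fx=5,fy=5,interpolation=2)[...,::-1])
E
```

```text
time_s: 3.23
position: [0.4312, 0.1737, 0.1535]
tcp_rot: [[-0.925, 0.38, -0.004], [0.38, 0.925, -0.001], [0.004, -0.002, -1.0]]
force: [-0.4, -0.3, -2.0]
opening: 0.623
[0.43119575 0.17372854 0.15346315] 54.205815435988576 [-193.81359364 -201.16083363    3.19846193]
```

View pics/s2.png

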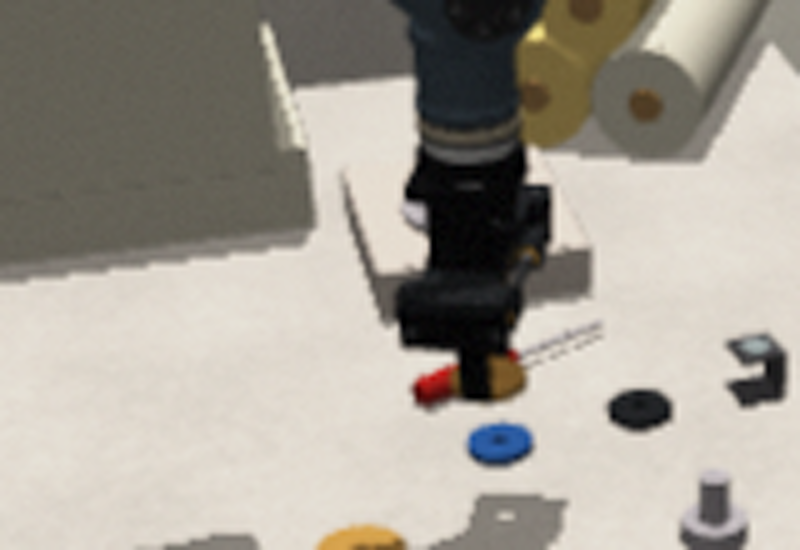

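The plate is held level and the wrist shows about 2 N. Moving over the head.

```bash
python3 -m jog '[[[-25,-26,0],[0,0,0],1],[[-52,-54,0],[0,0,0],1],[[-80,-84,0],[0,0,0],1],[[-108,-113,0],[0,0,0],1],[[-136,-142,0],[0,0,0],1],[[-164,-171,0],[0,0,0],1],[[-182,-190,0],[0,0,0],1],[[-191,-201,5],[0,0,0],1],[[-191,-201,15],[0,0,0],1],[[-191,-201,20],[0,0,0],1],[[-191,-201,20],[0,0,0],1],[[-191,-201,20],[0,0,0],1]]'; python3 -m jog '[[[0,0,0],[0,0,0],1],[[0,0,0],[0,0,0],1],[[0,0,0],[0,0,0],1]]'
python3 - <<'E'
from h import *
s=bot.read_state(); print(s["position"],rel([.5316,-.0849,.108]),s["joint_positions"])
import cv2
f=lambda n,x,y,w,h,k:cv2.resize(vision.capture(n)[y:y+h,x:x+w],None,fx=k,fy=k,interpolation=2)[...,::-1]
a=f("side",280,160,100,100,5);b=f("top",300,160,75,125,4)
import numpy as np
cv2.imwrite("pics/s3.png",np.hstack([a,b]))
E
```

```text
time_s: 4.28
position: [0.5312, -0.0822, 0.1337]
tcp_rot: [[-0.926, 0.378, -0.004], [0.378, 0.926, 0.002], [0.005, 0.0, -1.0]]
force: [0.7, 0.2, -1.6]
opening: 0.624
time_s: 4.53
position: [0.5333, -0.0837, 0.1355]
tcp_rot: [[-0.926, 0.379, 0.001], [0.379, 0.926, -0.0], [-0.001, 0.0, -1.0]]
force: [-0.0, -0.3, -1.7]
opening: 0.622
[ 0.53329546 -0.08365328  0.13554134] [ 1.11849128 -1.79730393 27.54038704] [-2.07819046e+01  3.07320602e+01  9.91257346e+01  2.16585760e-03
  5.00974771e+01 -8.85290744e+01]
```

View pics/s3.png

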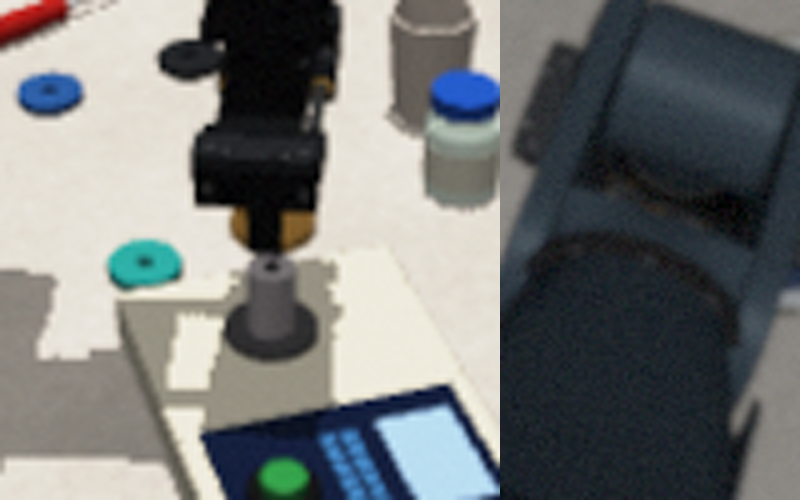

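In the side view the plate (columns 232–314, centre about 273) sits over the head (centre about 270). The finger is left of the plate's middle, as predicted. I'll correct slightly and descend to just above contact.

```bash
python3 -m jog '[[[1.1,-1.8,8],[0,0,0],1],[[1.1,-1.8,16],[0,0,0],1],[[1.1,-1.8,22],[0,0,0],1],[[1.1,-1.8,26],[0,0,0],1],[[1.1,-1.8,26],[0,0,0],1],[[1.1,-1.8,26],[0,0,0],1],[[1.1,-1.8,26],[0,0,0],1],[[1.1,-1.8,26],[0,0,0],1]]'
python3 - <<'E'
from h import *
s=bot.read_state(); print(s["position"],rel([.5316,-.0849,.106]),s["force"])
E
```

```text
time_s: 5.3
position: [0.5317, -0.0858, 0.1092]
tcp_rot: [[-0.925, 0.38, 0.001], [0.38, 0.925, -0.0], [-0.001, -0.0, -1.0]]
force: [0.4, 0.6, -1.7]
opening: 0.621
[ 0.53171194 -0.08582425  0.10923909] [0.45663382 0.81240811 3.23882324] [ 0.37289894  0.58460148 -1.67570935]
```

```bash
python3 -m jog '[[[0.4,0.6,1],[0,0,0],1],[[0.4,0.6,2],[0,0,0],1],[[0.4,0.6,2.5],[0,0,0],1],[[0.4,0.6,2.5],[0,0,0],1],[[0.4,0.6,2.5],[0,0,0],1]]';python3 -m jog '[[[0,0,0.5],[0,0,0],1],[[0,0,1],[0,0,0],1],[[0,0,1],[0,0,0],1],[[0,0,1],[0,0,0],1]]'
```

```text
time_s: 5.72
position: [0.5313, -0.085, 0.1066]
tcp_rot: [[-0.925, 0.38, 0.0], [0.38, 0.925, -0.0], [-0.0, -0.0, -1.0]]
force: [1.0, -0.6, -1.5]
opening: 0.628
time_s: 6.05
position: [0.5314, -0.085, 0.1058]
tcp_rot: [[-0.925, 0.38, 0.0], [0.38, 0.925, -0.0], [-0.0, 0.0, -1.0]]
force: [-0.0, 1.0, 0.8]
opening: 0.623
```

Contact came at 0.1058, as predicted. I'll lower slightly, release gently, then go up and aside towards the weight so the top camera can see.

```bash
python3 -m jog '[[[0,0,0.4],[0,0,0],1],[[0,0,0.4],[0,0,0],1],[[0,0,0.4],[0,0,0],0.33],[[0,0,0.4],[0,0,0],0.3],[[0,0,0.4],[0,0,0],0.25],[[0,0,0.4],[0,0,0],0.15],[[0,0,0.4],[0,0,0],0.1],[[0,0,0.4],[0,0,0],0.1],[[0,0,-10],[0,0,0],0.1],[[0,0,-35],[0,0,0],0],[[0,0,-70],[0,0,0],0],[[0,0,-90],[0,0,0],0]]';python3 - <<'E'
from h import *
s=bot.read_state(); print(s["position"],rel([.593,.139,.19]))
E
```

```text
time_s: 7.05
position: [0.5324, -0.0854, 0.1987]
tcp_rot: [[-0.925, 0.38, 0.003], [0.38, 0.925, -0.001], [-0.003, 0.0, -1.0]]
force: [0.4, -0.4, 1.4]
opening: 0.982
[ 0.53239607 -0.08536004  0.19872068] [ 29.21520133 230.56049496   8.63973837]
```

```bash
python3 -m jog '[[[4,28,0],[0,0,0],0],[[8,62,0],[0,0,0],0],[[12,98,0],[0,0,0],0],[[17,136,0],[0,0,0],0],[[21,172,0],[0,0,0],0],[[25,202,0],[0,0,0],0],[[29,220,20],[0,0,0],0],[[29,230,40],[0,0,0],0],[[29,230,60],[0,0,0],0],[[29,230,60],[0,0,0],0],[[29,230,60],[0,0,0],0],[[29,230,60],[0,0,0],0]]';python3 -m jog '[[[0,0,0],[0,0,0],0],[[0,0,0],[0,0,0],0],[[0,0,0],[0,0,0],0]]';python3 - <<'E'
from h import *
import cv2
s=bot.read_state(); print(s["position"],rel([.593,.139,.03]))
t=vision.capture("top");u=vision.capture("side")
a=cv2.resize(t[165:255,310:425],None,fx=4,fy=4,interpolation=2)
b=cv2.resize(u[150:250,250:380],None,fx=5,fy=5,interpolation=2)
a=a[:,:420]
h=max(a.shape[0],b.shape[0]);c=np.zeros((a.shape[0]+b.shape[0],650,3),np.uint8)
c[:360,:420]=a;c=c[:600]; c[360:600]=b[160:400]
cv2.imwrite("pics/s4.png",c[...,::-1])
for nm,im,(x,y,w,hh) in [("top",t,(325,188,35,35)),("side",u,(310,190,50,35))]:
    H=cv2.cvtColor(im,cv2.COLOR_RGB2HSV)[y:y+hh,x:x+w]; m=cv2.inRange(H,(10,90,50),(35,255,255))
    m=cv2.morphologyEx(m,cv2.MORPH_CLOSE,np.ones((5,5)));k=max(cv2.findContours(m,0,1)[0],key=cv2.contourArea)
    print(nm,np.array(cv2.fitEllipse(k)[0])+[x,y],cv2.fitEllipse(k)[1])
E
```

```text
time_s: 8.05
position: [0.5926, 0.1385, 0.1367]
tcp_rot: [[-0.925, 0.38, 0.002], [0.38, 0.925, -0.0], [-0.001, 0.001, -1.0]]
force: [0.3, 1.4, 0.3]
opening: 0.998
time_s: 8.3
position: [0.5926, 0.1384, 0.1368]
tcp_rot: [[-0.925, 0.381, 0.002], [0.381, 0.925, 0.0], [-0.002, 0.001, -1.0]]
force: [-0.2, 0.6, 0.2]
opening: 1.0
[0.5925946  0.13835175 0.13681575] [7.91418134e-02 6.57789420e-01 1.06816429e+02]
top [341.30646324 205.31387329] (19.165983200073242, 19.59507179260254)
side [333.45944214 211.98983765] (11.780672073364258, 15.965177536010742)
```

View pics/s4.png

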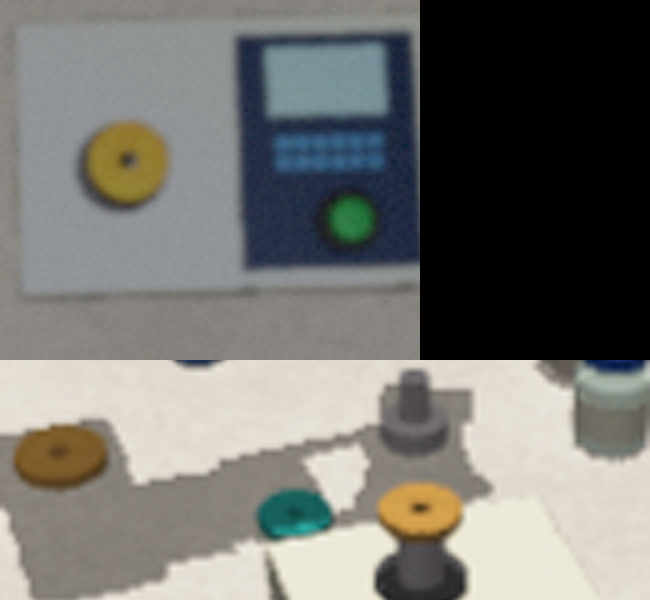

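The top crop shows the plate's hole at (127.5,161), and the side crop shows it at (420,508) with the plate lying flat on the column. I'll compare that with the head location.

Run:
```python
from h import *
tp=(310+128/4-.5,165+161.5/4-.5);sp=(250+420.5/5-.5,182+148.5/5-.5)
print("plate",loc(.11,top=tp),loc(.11,side=sp),loc(.11,top=tp,side=sp))
print("head",loc(.1,top=T(444.5,160)),loc(.1,side=S(471.5,216)))
```

```text
plate [ 0.53073293 -0.08711031] [ 0.53386673 -0.08990848] [ 0.53213799 -0.08789334]
head [ 0.53261237 -0.08564592] [ 0.53618248 -0.08562821]
```

Run:
```python
from h import *
import cv2
a=cv2.imread("pics/top0.png");b=cv2.imread("pics/side0.png")
t=vision.capture("top")[...,::-1];s=vision.capture("side")[...,::-1]
def blob(im,c,R,dark,ch):
    x,y=[int(round(v)) for v in c]; p=im[y-R:y+R+1,x-R:x+R+1,ch].astype(float)
    w=(p.max()-p if dark else p-p.min()); w=np.clip(w-.4*w.max(),0,None)
    Y,X=np.mgrid[-R:R+1,-R:R+1]; return x+(w*X).sum()/w.sum(),y+(w*Y).sum()/w.sum()
th=blob(a,T(444.5,160),5,False,1);hh=blob(a,T(445,160),2,True,1);sh=blob(b,S(471.5,216),2,True,1)
tp=blob(t,(341.5,205),2,True,1); tp2=blob(t,(341.5,205),3,True,2);sp=blob(s,(333.6,211.2),2,True,1);sp2=blob(s,(333.6,211.2),2,True,2)
print("head",th,hh,sh,[loc(.1,top=th),loc(.1,top=hh),loc(.1,side=sh)])
print("plate",tp,tp2,sp,sp2,[loc(.11,top=tp),loc(.11,top=tp2),loc(.11,side=sp),loc(.11,side=sp2)])
print(a[200:211,336:347,1]);print(s[207:216,325:343,1])
```

```text
head (np.float64(340.77895148669796), np.float64(204.49405320813773)) (np.float64(340.80778301886795), np.float64(204.67334905660377)) (np.float64(333.8341463414634), np.float64(212.85365853658536)) [array([ 0.53297158, -0.08573078]), array([ 0.53247798, -0.08580152]), array([ 0.53589182, -0.08585073])]
plate (np.float64(341.25797373358347), np.float64(204.46060037523452)) (np.float64(341.3895184135977), np.float64(204.50779036827194)) (np.float64(333.5819209039548), np.float64(211.1581920903955)) (np.float64(333.57798165137615), np.float64(211.151376146789)) [array([ 0.53186799, -0.08647395]), array([ 0.53173606, -0.08682777]), array([ 0.53387524, -0.08967209]), array([ 0.53387353, -0.08963265])]
[[ 79  92  98 107 110 108 107 103  93  81  71]
 [ 88 104 111 112 113 115 111 110 108  95  80]
 [ 98 107 110 110 110 101 107 110 111 105  87]
 [107 111 108  97  84  86  89 105 108 107  98]
 [106 109 103  90  64  59  74  97 111 108  97]
 [109 112 104  90  62  51  72  97 109 106  96]
 [104 111 108  99  78  77  87 105 110 112  93]
 [ 95 107 110 109 103 100 104 112 110 102  85]
 [ 81  98 112 111 113 114 112 111 104  91  75]
 [ 66  81 100 106 108 111 107 103  88  79  68]
 [ 52  66  73  80  89  88  88  78  70  61  56]]
[[132 134 133 136 144 152 158 160 160 161 160 160 149 142 138 130 126 126]
 [131 134 143 152 157 157 160 158 158 160 160 160 157 161 159 145 135 127]
 [134 146 155 158 158 157 158 157 154 157 157 159 158 160 160 156 144 129]
 [142 158 160 159 160 158 155 139 124 130 135 150 157 157 155 157 150 150]
 [143 158 162 162 162 162 152 110  61  65  99 137 159 159 157 157 151 179]
 [135 146 161 160 160 161 155 133 107 107 131 149 162 159 160 159 149 181]
 [121 121 153 161 160 163 160 160 159 161 159 160 161 163 161 158 129 168]
 [159 102 123 145 151 163 160 161 161 161 160 160 160 157 151 129 116 185]
 [222 165  95  92 117 143 150 159 155 150 156 152 146 132 113  96 151 222]]
```

The plate sits about 2 mm short along the jaw direction (1.1 mm by the top camera, 4.3 by the side, which is weaker in that direction). I have plenty of time, so I'll nudge it +2 mm by re-closing on it.

```bash
python3 -c "
from h import *
print(rel([.5322,-.0832,.145]))"
```

```text
[ -28.99849569 -227.89882917   -9.09942555]
```

```bash
python3 -m jog '[[[-4,-28,-9],[0,0,0],0.1],[[-8,-62,-9],[0,0,0],0.1],[[-12,-98,-9],[0,0,0],0.1],[[-17,-136,-9],[0,0,0],0.1],[[-21,-172,-9],[0,0,0],0.1],[[-25,-202,-9],[0,0,0],0.1],[[-29,-220,-9],[0,0,0],0.1],[[-29,-228,-9],[0,0,0],0.1],[[-29,-228,-9],[0,0,0],0.1],[[-29,-228,-9],[0,0,0],0.1],[[-29,-228,-9],[0,0,0],0.1],[[-29,-228,-9],[0,0,0],0.1]]';python3 -m jog '[[[0,0,0],[0,0,0],0.1],[[0,0,0],[0,0,0],0.1],[[0,0,0],[0,0,0],0.1]]';python3 -c "
from h import *
print(rel([.5322,-.0832,.107]))"
```

```text
time_s: 9.5
position: [0.5322, -0.0817, 0.1445]
tcp_rot: [[-0.926, 0.378, -0.0], [0.378, 0.926, 0.0], [0.0, 0.0, -1.0]]
force: [-0.1, -0.8, -0.3]
opening: 0.9
time_s: 9.75
position: [0.5322, -0.0824, 0.1445]
tcp_rot: [[-0.925, 0.379, 0.0], [0.379, 0.925, 0.0], [-0.0, 0.0, -1.0]]
force: [0.2, -0.3, 0.0]
opening: 0.903
[-0.25084577 -0.71764955 37.53571441]
```

```bash
python3 -m jog '[[[0,-0.5,12],[0,0,0],0.1],[[0,-0.5,24],[0,0,0],0.1],[[0,-0.5,32],[0,0,0],0.1],[[0,-0.5,37],[0,0,0],0.1],[[0,-0.5,37],[0,0,0],0.1],[[0,-0.5,37],[0,0,0],0.1],[[0,-0.5,37],[0,0,0],0.25],[[0,-0.5,37],[0,0,0],0.32],[[0,-0.5,37],[0,0,0],0.4],[[0,-0.5,37],[0,0,0],0.4],[[0,-0.5,37],[0,0,0],0.4],[[0,-0.5,37],[0,0,0],0.4]]';python3 -m jog '[[[0,0,0],[0,0,0],0.36],[[0,0,0],[0,0,0],0.33],[[0,0,0],[0,0,0],0.28],[[0,0,0],[0,0,0],0.2],[[0,0,0],[0,0,0],0.1],[[0,0,0],[0,0,0],0.1],[[0,0,-10],[0,0,0],0.1],[[0,0,-30],[0,0,0],0.1],[[0,0,-60],[0,0,0],0],[[0,0,-60],[0,0,0],0],[[0,0,-60],[0,0,0],0],[[0,0,-60],[0,0,0],0]]';python3 -c "
from h import *
print(bot.read_state()['position'],rel([.5935,.139,.145]))"
```

```text
time_s: 10.75
position: [0.5321, -0.084, 0.1079]
tcp_rot: [[-0.925, 0.38, 0.001], [0.38, 0.925, -0.001], [-0.001, -0.0, -1.0]]
force: [-0.8, -1.4, 1.7]
opening: 0.62
time_s: 11.75
position: [0.5317, -0.0835, 0.1679]
tcp_rot: [[-0.925, 0.38, 0.0], [0.38, 0.925, -0.0], [-0.0, 0.0, -1.0]]
force: [-0.2, -0.3, 0.5]
opening: 0.993
[ 0.5316656  -0.08348545  0.16786849] [ 27.35984865 229.29104978  22.87550295]
```

Now to the weight.

```bash
python3 -m jog '[[[4,28,0],[0,0,0],0],[[8,62,0],[0,0,0],0],[[12,98,0],[0,0,0],0],[[17,136,0],[0,0,0],0],[[21,172,0],[0,0,0],0],[[25,202,0],[0,0,0],0],[[27,220,20],[0,0,0],0],[[27,230,40],[0,0,0],0],[[27,230,60],[0,0,0],0],[[27,230,60],[0,0,0],0],[[27,230,60],[0,0,0],0],[[27,230,60],[0,0,0],0]]';python3 -m jog '[[[0,0,0],[0,0,0],0],[[0,0,0],[0,0,0],0],[[0,0,0],[0,0,0],0]]';python3 -c "
from h import *
print(rel([.5935,.140,.034]))"
```

```text
time_s: 12.75
position: [0.5942, 0.139, 0.1075]
tcp_rot: [[-0.925, 0.38, -0.001], [0.38, 0.925, -0.0], [0.001, -0.0, -1.0]]
force: [0.0, -1.4, -0.5]
opening: 1.004
time_s: 13.0
position: [0.595, 0.139, 0.1087]
tcp_rot: [[-0.925, 0.381, 0.002], [0.381, 0.925, 0.0], [-0.002, 0.001, -1.0]]
force: [-0.3, -0.8, -0.0]
opening: 0.998
[ 1.87401778  0.30532918 74.68610515]
```

```bash
python3 -m jog '[[[1.5,0,25],[0,0,0],0],[[1.5,0,50],[0,0,0],0],[[1.5,0,66],[0,0,0],0],[[1.5,0,74],[0,0,0],0],[[1.5,0,74],[0,0,0],0.2],[[1.5,0,74],[0,0,0],0.5],[[1.5,0,74],[0,0,0],0.6],[[1.5,0,74],[0,0,0],0.7],[[1.5,0,74],[0,0,0],0.8],[[1.5,0,74],[0,0,0],1],[[1.5,0,74],[0,0,0],1],[[1.5,0,74],[0,0,0],1]]';python3 -m jog '[[[0,0,0],[0,0,0],1],[[0,0,0],[0,0,0],1],[[0,0,0],[0,0,0],1],[[0,0,0],[0,0,0],1]]';python3 - <<'E'
from h import *
import cv2
s=bot.read_state();print(s["position"],s["tcp_rot"].T@s["position"])
E
```

```text
time_s: 14.0
position: [0.5931, 0.14, 0.0339]
tcp_rot: [[-0.925, 0.38, 0.0], [0.38, 0.925, -0.0], [-0.0, 0.0, -1.0]]
force: [-0.8, -0.3, 0.5]
opening: 0.476
time_s: 14.33
position: [0.594, 0.1404, 0.034]
tcp_rot: [[-0.925, 0.38, 0.002], [0.38, 0.925, 0.001], [-0.002, 0.001, -1.0]]
force: [2.0, 3.4, 1.8]
opening: 0.265
[0.59403354 0.14041379 0.03399408] [-0.49614401  0.35571851 -0.03244887]
```

Gripped at 23 mm. Lifting.

```bash
python3 -m jog '[[[0,0,-10],[0,0,0],1],[[0,0,-30],[0,0,0],1],[[0,0,-60],[0,0,0],1],[[0,0,-95],[0,0,0],1],[[0,0,-130],[0,0,0],1],[[0,0,-150],[0,0,0],1],[[0,0,-150],[0,0,0],1],[[0,0,-150],[0,0,0],1],[[0,0,-150],[0,0,0],1],[[0,0,-150],[0,0,0],1]]';python3 -c "
from h import *
print(rel([.5330,-.0843,.18]))"
```

```text
time_s: 15.17
position: [0.5906, 0.1396, 0.1807]
tcp_rot: [[-0.925, 0.38, -0.006], [0.38, 0.925, -0.001], [0.006, -0.003, -1.0]]
force: [0.1, -0.3, -3.3]
opening: 0.27
[ -31.8556963  -228.98638804    1.24794483]
```

```bash
python3 -m jog '[[[-3,-20,0],[0,0,0],1],[[-7,-48,0],[0,0,0],1],[[-11,-78,0],[0,0,0],1],[[-15,-108,0],[0,0,0],1],[[-19,-138,0],[0,0,0],1],[[-23,-168,0],[0,0,0],1],[[-27,-195,0],[0,0,0],1],[[-30,-217,0],[0,0,0],1],[[-31,-229,0],[0,0,0],1],[[-31,-229,0],[0,0,0],1],[[-31,-229,0],[0,0,0],1],[[-31,-229,0],[0,0,0],1]]'; python3 -m jog '[[[0,0,10],[0,0,0],1],[[0,0,18],[0,0,0],1],[[0,0,18],[0,0,0],1],[[0,0,18],[0,0,0],1],[[0,0,18],[0,0,0],1],[[0,0,18],[0,0,0],1],[[0,0,18],[0,0,0],1]]'
python3 - <<'E'
from h import *
import cv2
print(rel([.5330,-.0843,.144]))
cv2.imwrite("pics/s5.png",cv2.resize(vision.capture("side")[140:250,270:390],None,fx=5,fy=5,interpolation=2)[...,::-1])
E
```

```text
time_s: 16.17
position: [0.5343, -0.0825, 0.1828]
tcp_rot: [[-0.925, 0.38, -0.002], [0.38, 0.925, 0.001], [0.002, 0.001, -1.0]]
force: [-0.3, 1.3, -4.3]
opening: 0.272
time_s: 16.75
position: [0.5349, -0.0836, 0.1658]
tcp_rot: [[-0.925, 0.38, 0.001], [0.38, 0.925, -0.0], [-0.001, 0.0, -1.0]]
force: [0.3, 0.2, -3.3]
opening: 0.268
[ 1.514508   -1.33012466 21.83101868]
```

View pics/s5.png

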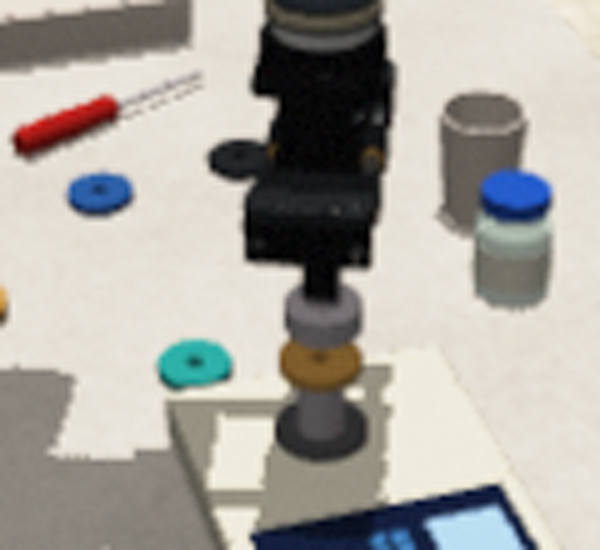

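The weight hangs upright, with its foot centre at u≈323 against the plate's 320. That agrees with the computed 1.5 mm correction. Lowering.

```bash
python3 -m jog '[[[1.5,-1,6],[0,0,0],1],[[1.5,-1,12],[0,0,0],1],[[1.5,-1,16],[0,0,0],1],[[1.5,-1,18],[0,0,0],1],[[1.5,-1,19],[0,0,0],1],[[1.5,-1,19],[0,0,0],1],[[1.5,-1,19],[0,0,0],1],[[1.5,-1,19],[0,0,0],1],[[1.5,-1,19],[0,0,0],1]]'; python3 -c "
from h import *
print(rel([.5330,-.0843,.144]))"
```

```text
time_s: 17.55
position: [0.533, -0.084, 0.1468]
tcp_rot: [[-0.925, 0.38, 0.001], [0.38, 0.925, -0.0], [-0.001, 0.0, -1.0]]
force: [-0.1, 0.0, -4.3]
opening: 0.267
[-0.06901829 -0.26616455  2.76711918]
```

```bash
python3 -m jog '[[[0,0,0.7],[0,0,0],1],[[0,0,1.4],[0,0,0],1],[[0,0,2],[0,0,0],1],[[0,0,2],[0,0,0],1],[[0,0,2],[0,0,0],1]]'; python3 -m jog '[[[0,0,0.5],[0,0,0],1],[[0,0,1],[0,0,0],1],[[0,0,1],[0,0,0],1],[[0,0,1],[0,0,0],1]]'
```

```text
time_s: 17.97
position: [0.5328, -0.084, 0.1445]
tcp_rot: [[-0.925, 0.38, -0.0], [0.38, 0.925, 0.0], [0.0, -0.0, -1.0]]
force: [0.2, -0.0, -3.8]
opening: 0.268
time_s: 18.3
position: [0.5329, -0.084, 0.1438]
tcp_rot: [[-0.925, 0.38, 0.0], [0.38, 0.925, -0.0], [-0.0, -0.0, -1.0]]
force: [-0.7, 0.3, -1.1]
opening: 0.266
```

Contact at 0.1438: the load went from −3.8 to −1.1 N. Going slightly lower, then releasing and rising.

```bash
python3 -m jog '[[[0,0,0.3],[0,0,0],1],[[0,0,0.5],[0,0,0],1],[[0,0,0.5],[0,0,0],1],[[0,0,0.5],[0,0,0],1]]'; python3 -m jog '[[[0,0,0],[0,0,0],0.7],[[0,0,0],[0,0,0],0.65],[[0,0,0],[0,0,0],0.6],[[0,0,0],[0,0,0],0.5],[[0,0,0],[0,0,0],0.4],[[0,0,0],[0,0,0],0.4],[[0,0,0],[0,0,0],0.4],[[0,0,-15],[0,0,0],0.4],[[0,0,-40],[0,0,0],0.4],[[0,0,-75],[0,0,0],0.4],[[0,0,-75],[0,0,0],0.4],[[0,0,-75],[0,0,0],0.4]]'; python3 -c "
from h import *
s=bot.read_state();print(s['joint_positions'],rel([.494,-.246,.15]))"
```

```text
time_s: 18.63
position: [0.5331, -0.084, 0.1437]
tcp_rot: [[-0.925, 0.38, 0.001], [0.38, 0.925, -0.0], [-0.001, 0.0, -1.0]]
force: [-1.4, 0.9, 5.5]
opening: 0.263
time_s: 19.63
position: [0.5343, -0.0845, 0.2201]
tcp_rot: [[-0.925, 0.38, 0.005], [0.38, 0.925, -0.002], [-0.005, 0.0, -1.0]]
force: [-1.0, 0.3, -0.2]
opening: 0.599
[-2.08293173e+01  2.38132574e+01  9.45735132e+01 -1.39336640e-03
  6.13068011e+01 -8.85015368e+01] [ -23.72725434 -164.69133623   70.18922531]
```

Before pressing, I'll move aside over the button at height, turn the jaws away from the stack and close them, then check the stack.

```bash
python3 -m jog '[[[-3,-20,0],[0,0,6.5],1],[[-6,-45,0],[0,0,13],1],[[-9,-70,0],[0,0,20],1],[[-12,-95,0],[0,0,27],1],[[-15,-120,0],[0,0,34],1],[[-18,-140,0],[0,0,41],1],[[-24,-165,0],[0,0,48],1],[[-24,-165,0],[0,0,55],1],[[-24,-165,0],[0,0,62],1],[[-24,-165,0],[0,0,69],1],[[-24,-165,0],[0,0,75],1],[[-24,-165,0],[0,0,80],1]]'; python3 -m jog '[[[0,0,0],[0,0,0],1],[[0,0,0],[0,0,0],1],[[0,0,0],[0,0,0],1],[[0,0,0],[0,0,0],1]]'
python3 - <<'E'
from h import *
import cv2
t=vision.capture("top");u=vision.capture("side")
a=cv2.resize(t[165:255,310:425],None,fx=4,fy=4,interpolation=2)
b=cv2.resize(u[140:280,290:370],None,fx=4,fy=4,interpolation=2)
c=np.zeros((560,780,3),np.uint8);c[:360,:460]=a;c[:560,460:780]=b
cv2.imwrite("pics/s6.png",c[...,::-1])
s=bot.read_state();print(s["position"],s["tcp_rot"],s["joint_positions"][5],rel([.495,-.246,.075]))
E
```

```text
time_s: 20.63
position: [0.4913, -0.2452, 0.2164]
tcp_rot: [[0.219, 0.976, -0.003], [0.976, -0.219, 0.002], [0.001, -0.003, -1.0]]
force: [-0.4, -0.7, 0.0]
opening: 0.005
time_s: 20.97
position: [0.4921, -0.2456, 0.2176]
tcp_rot: [[0.212, 0.977, -0.001], [0.977, -0.212, 0.001], [0.0, -0.001, -1.0]]
force: [0.7, -1.0, 0.1]
opening: 0.006
[ 0.49225232 -0.24565439  0.21788122] [[ 2.12787359e-01  9.77098493e-01 -2.74130557e-04]
 [ 9.77098526e-01 -2.12787320e-01  1.64248542e-04]
 [ 1.02155497e-04 -3.02802576e-04 -9.99999949e-01]] -25.87303664168723 [  0.23237845   2.80156522 142.88040535]
```

View pics/s6.png

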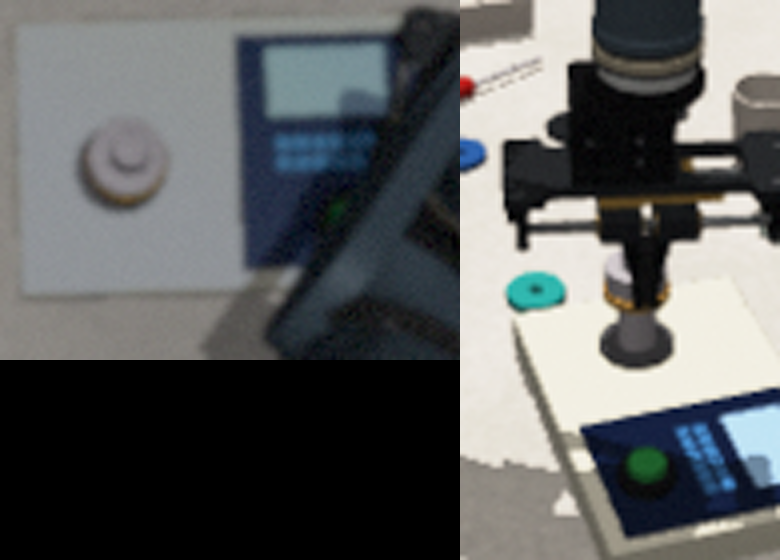

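The weight stands upright on the plate on the head, and it looks concentric (foot centre about (126,160)). Descending to the button.

```bash
python3 -m jog '[[[0,2.5,25],[0,0,0],1],[[0,2.5,55],[0,0,0],1],[[0,2.5,85],[0,0,0],1],[[0,2.5,110],[0,0,0],1],[[0,2.5,122],[0,0,0],1],[[0,2.5,128],[0,0,0],1],[[0,2.5,128],[0,0,0],1],[[0,2.5,128],[0,0,0],1],[[0,2.5,128],[0,0,0],1],[[0,2.5,128],[0,0,0],1]]';python3 -m jog '[[[0,0,5],[0,0,0],1],[[0,0,9],[0,0,0],1],[[0,0,13],[0,0,0],1],[[0,0,16],[0,0,0],1],[[0,0,16],[0,0,0],1],[[0,0,16],[0,0,0],1],[[0,0,16],[0,0,0],1]]'
```

```text
time_s: 21.9
position: [0.4956, -0.2469, 0.0913]
tcp_rot: [[0.213, 0.977, 0.002], [0.977, -0.213, -0.002], [-0.001, 0.003, -1.0]]
force: [0.8, -0.9, -0.4]
opening: 0.008
time_s: 22.48
position: [0.4948, -0.2463, 0.074]
tcp_rot: [[0.214, 0.977, -0.0], [0.977, -0.214, 0.0], [0.0, -0.0, -1.0]]
force: [0.3, -0.1, -0.1]
opening: 0.006
```

```bash
python3 -m jog '[[[0,0,3],[0,0,0],1],[[0,0,6],[0,0,0],1],[[0,0,8],[0,0,0],1],[[0,0,10],[0,0,0],1],[[0,0,10],[0,0,0],1],[[0,0,10],[0,0,0],1],[[0,0,10],[0,0,0],1]]';python3 -m jog '[[[0,0,0.5],[0,0,0],1],[[0,0,1],[0,0,0],1],[[0,0,1.5],[0,0,0],1],[[0,0,1.5],[0,0,0],1],[[0,0,1.5],[0,0,0],1]]'
```

```text
time_s: 23.07
position: [0.495, -0.2464, 0.0643]
tcp_rot: [[0.214, 0.977, 0.001], [0.977, -0.214, -0.0], [-0.0, 0.001, -1.0]]
force: [-0.0, -0.2, 3.7]
opening: 0.006
time_s: 23.48
position: [0.495, -0.2465, 0.0627]
tcp_rot: [[0.214, 0.977, 0.001], [0.977, -0.214, -0.0], [-0.0, 0.001, -1.0]]
force: [0.2, 0.2, 4.1]
opening: 0.009
```

Spring force is 4.1 N at 4.8 mm of travel. I'll push to the stop, then release and rise.

```bash
python3 -m jog '[[[0,0,1],[0,0,0],1],[[0,0,1.5],[0,0,0],1],[[0,0,1.8],[0,0,0],1],[[0,0,1.8],[0,0,0],1],[[0,0,1.8],[0,0,0],1],[[0,0,1.8],[0,0,0],1]]';python3 -m jog '[[[0,0,-3],[0,0,0],1],[[0,0,-8],[0,0,0],1],[[0,0,-20],[0,0,0],1],[[0,0,-45],[0,0,0],1],[[0,0,-75],[0,0,0],1],[[0,0,-110],[0,0,0],1],[[0,0,-145],[0,0,0],1],[[-30,0,-160],[0,0,0],1],[[-70,0,-160],[0,0,0],1],[[-110,0,-160],[0,0,0],1],[[-110,0,-160],[0,0,0],1],[[-110,0,-160],[0,0,0],1]]'
python3 - <<'E'
from h import *
import cv2
t=vision.capture("top");u=vision.capture("side")
c=np.zeros((600,780,3),np.uint8);c[:360,:780]=cv2.resize(t[165:255,230:425],None,fx=4,fy=4,interpolation=2)
c[360:600,:600]=cv2.resize(u[180:240,260:410],None,fx=4,fy=4,interpolation=2)
cv2.imwrite("pics/s7.png",c[...,::-1]);s=bot.read_state();print(s["force"],s["qvel"])
E
```

```text
time_s: 23.98
position: [0.495, -0.2464, 0.0618]
tcp_rot: [[0.213, 0.977, 0.001], [0.977, -0.213, -0.001], [-0.0, 0.001, -1.0]]
force: [-0.9, 0.6, 12.1]
opening: 0.006
time_s: 24.98
position: [0.4701, -0.3552, 0.2199]
tcp_rot: [[0.217, 0.976, -0.001], [0.976, -0.217, 0.001], [0.001, -0.001, -1.0]]
force: [0.0, 0.5, -0.6]
opening: 0.003
[-0.7228221  -0.17491464 -0.5952314 ] [ 1.25746133 -0.44853643  0.4898848  -0.02313012 -0.2401077  -0.11131995]
```

View pics/s7.png

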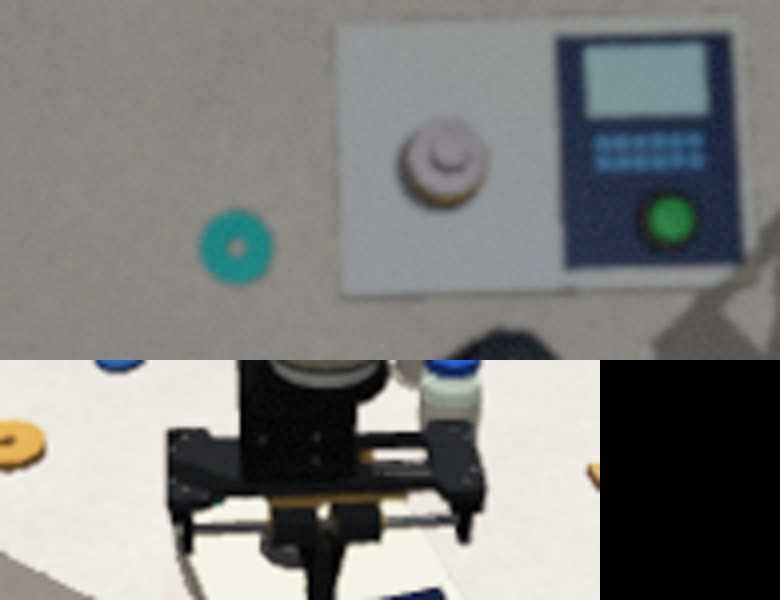

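The top view shows the stack still upright on the head. The weight foot is centred at about (446.5,157.5), with an even brass sliver below it. The button is out again and nothing else has moved. One last numeric check, then I hand in.

Run:
```python
from h import *
print("weight foot",loc(.13,top=T(446.5,157.5)),"head [.5327 -.0857]")
print(bot.hand_in())
```

```text
weight foot [ 0.53073415 -0.08534053] head [.5327 -.0857]
the job is handed in; nothing more can be done
None
```

I set the small brass plate flat on the test head and stood the clamping weight upright on it. Then I pressed the green start button to its stop and let it go. The job was handed in at about 25 s on the clock, with the arm well clear.

- **Plate:** My first placing looked about 2 mm off centre, so I nudged it about 1.2 mm by re-closing the gripper on it. The two cameras disagreed on the original offset: 1.1 mm by the top camera and 4.3 mm by the side. I did not measure the plate again after the nudge.
- **Weight:** In the last top view the foot is about 2 mm from the head axis, which is within the calibration error. The gripper hid the stack in the last side view, so that final check rests on the top camera alone.
- **Button:** The force rose from about 4 N to 12 N as the button reached its stop, at about 6 mm of travel. In the last picture it looks out again.
- **Other items:** Nothing else in the last picture had moved; that view covered the tester and the turquoise disc, not the whole bench.

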